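# Load and lock a lunch-tin carrier

## Task

Load the steel delivery carrier: lift its locking bar level and straight up until it is well clear of the two open brackets, and lay it, grip up, in the middle of the rubber mat, then stack the three lunch tins on the carrier's base between the uprights, the longest at the bottom, then the middle one, the shortest on top, each centred and in line with the carrier. Finally lay the bar back down into both brackets over the stack, centred, and leave the tape roll, the dip cup and the order pad where they are.

Things in the scene. Friction and masses are not known exactly. Their poses are not given: they have to be found in the camera images.
- carrier: open steel carrier, fixed: base plate 206 x 92 mm, its top 8 mm above the bench; an upright 30 mm wide at each end, 170 mm clear between. On each, 92 mm from the middle, an open-topped U bracket: 24 mm wide inside, floor 136 mm and flared top 169 mm above the bench. Origin: under its centre, at bench height; x along its length (upright to upright), y across, z up. Tins lie along x.
- bar_grip (a point): locking bar, at first in the carrier's brackets: steel bar 216 x 18 x 10 mm with a black loop grip 96 mm long, 18 mm wide on top in the middle, 38 mm high in all. Point: centre of the grip, 30 mm above the bar's underside (grip spans 22 to 38 mm); x along the bar, y across its 18 mm, z up. Grasp the grip from above across the 18 mm. Seated, it clears a full stack by 8 mm.
- rest_mat: black rubber mat fixed on the bench, 180 x 60 mm, 3 mm thick, the place for the bar while the carrier is being loaded. Origin: centre of its underside, at bench height; x along its 180 mm length.
- tin_long_c (a point): the longest of three plain steel lunch tins with clipped-on lids: 134 mm long, 62 mm wide, 40 mm high, flat lid and flat underside, rigid and closed. Point: its centre, 20 mm above its underside; x along its length, y across its 62 mm width, z up. Grasp from above across the width. Goes at the bottom, on the carrier's base.
- tin_mid_c (a point): the middle-sized of three plain steel lunch tins with clipped-on lids: 108 mm long, 62 mm wide, 40 mm high, flat lid and flat underside, rigid and closed. Point: its centre, 20 mm above its underside; x along its length, y across its 62 mm width, z up. Grasp from above across the width. Goes second, on the longest tin.
- tin_short_c (a point): the shortest of three plain steel lunch tins with clipped-on lids: 82 mm long, 62 mm wide, 40 mm high, flat lid and flat underside, rigid and closed. Point: its centre, 20 mm above its underside; x along its length, y across its 62 mm width, z up. Grasp from above across the width. Goes on top, on the middle-sized tin.
- tape: bystander: a roll of brown tape, 92 mm across, 48 mm high, at the left of the work; leave alone. Origin: under its centre.
- spare_cup: bystander: a small white dip cup, 76 mm across, 47 mm high, behind the work; leave alone. Origin: under its centre.
- pad: bystander: a purple spiral order pad, 140 x 99 x 14 mm, lying behind the work; leave alone. Origin: under its centre.

How it is judged:
By the outcome, as a careful person would: the job done as asked, in the order asked, and still so for the second after the job is handed in, with the robot touching nothing.
It also fails if it takes over 144 s, if anything falls off the work surface, if the arm or the gripper's body presses on something with over 40 N, if the wrist force passes 120 N, or if a joint passes its speed limit or range.

## Robot

A 7-joint arm with a two-finger parallel gripper is mounted at the origin on a cart in front of the work surface, level with it; the furniture and walls round the work are solid. World frame = base frame: x ahead of the robot, y to its left, z up, the work surface at z = 0. Lengths are in m, angles in degrees, forces in N, time in s.
With the tool pointing down it reaches from about 0.35 to 0.9 m from the base axis. Payload 19.9 kg.
Tool frame: the origin (TCP) lies midway between the tips of the shut fingers; the grasp point (between the pads) lies 19 mm behind it; z points along the fingers, y is the line along which they close (so a half turn about z gives the same grasp; the last joint's range is limited). The gripper opens to 85 mm and grips with 20 to 120 N. Pads are 22 mm wide; open, the fingers measure 114 mm over their backs; the gripper's body (76 mm by 85 mm) begins 54 mm behind the grasp point. The pads swing forward as they close: fully open they stand 13 mm farther back than shut.
Start: joints at [64.773, 23.915, -0.59, 92.452, 0.269, 63.638, -3.037], TCP at [0.243, -0.576, 0.231] pointing down, gripper open.
Joint ranges: [-161.28, 161.28], [-22.2, 115.67], [-73.04, 71.86], [3.21, 147.25], [-68.34, 248.33], [10.77, 114.83], [-161.83, 161.83]. Speed limits (degrees/s): [108.29, 108.29, 136.94, 136.94, 172.46, 172.46, 172.46].

## Interface

Orientations are given as [roll, pitch, yaw] about the fixed x, y, z axes, in that order (R = Rz(yaw) Ry(pitch) Rx(roll)).
In Python, from bench import get_obs, get_image, get_calibration, finish_job gives the robot as it stands.
- The arm moves only by the tool drive_tool, never from a script. Its argument "motion" is a list of rows, each a list of 4 numbers: the shift along the tool's x, y, z in mm, then the turn about the tool's z in rad. A call has 1 to 12 rows; each row is the pose to reach, as a shift and turn from the pose commanded when the call began, along the tool's axes at that moment; what a row does not reach only later rows make up. A row lasts 1/12 s, in which the tool goes at most 41.7 mm and 7.16 degrees, less where a joint would pass 70% of its speed; a pose out of reach is approached as far as the arm can. A call with a gripper value outside its range is refused whole. "grip" is the closure, from 0 (fully open) to 1 (shut), set as the call begins (left out, the last holds). The fingers move at their own pace and stop on an object; "newtons" is the grip in N (left out, the last holds). Time passes only in rows, so rows that repeat a pose let the fingers close. It gives the time, the measured TCP pose, the force, the opening and the grip force at its end, in the units of the state.
- get_obs(): the state, without advancing time (a new reading comes with each control period).
- get_image(name): name is "scene" or "top"; returns the picture (384x512x3 uint8, red, green, blue); there is no depth.
- get_calibration(name): a dict with "vertical_fov" (degrees; the focal length in pixels is half the picture's height over the tangent of half this angle, whatever the lens; pixels are square), "cx", "cy" (the principal point, pixels), "dist_coeffs" ([k1, k2, p1, p2, k3] as OpenCV has them; the pictures are not rectified), "xyz" and "rotation" of the camera in the world. Camera axes: x right, y down, z forward; pixel columns grow to the right and rows downward; lengths in m; the calibration is good to about 2 mm. A picture is of the moment at which its call begins. get_calibration takes no time and is no camera call.
- finish_job(): hands the job in; it is judged then, once.
The state is a dict: "time": time; "q": joint angles; "qd": joint speeds; "joint_efforts": joint torques, N m; "ee_pos": TCP position; "tool_rot": TCP orientation; "contact_force": force on the tool from outside, world axes, zero at the start; "ft_torque": the same for the moment, N m; "finger_gap": finger opening in m; "gripper_force": force on a finger pad.
Only numpy, scipy, OpenCV 4.12 (cv2) and the standard library are available. Lean on these libraries where they do the work, as an engineer would, in place of code of your own. Each camera call takes 0.05 s, during which the arm holds its last target. There are 200 camera calls.

## Working session

There is one attempt and no reset: what is moved stays moved. The work goes in short steps, Python scripts to look and compute and a tool call to move; the robot and the scene stay as the last step left them, time stands still between calls to the robot, and variables do not carry over. Pictures are saved under pics/ and viewed, at most 14 in all, crops included, and the job is handed in when it is done.

Besides the shell and the picture viewer there is one more tool, called after "Call:" as name(argument=value, ...), one argument or row to a line, values as JSON. drive_tool: Moves the arm, as the interface text tells. Its arguments: {"type":"object","properties":{"motion":{"type":"array"},"grip":{"type":"number"},"newtons":{"type":"number"}},"required":["motion"]}

```bash
ls; mkdir -p pics
python3 - <<'E'
from bench import *
import cv2
for n in("scene","top"):
    cv2.imwrite(f"pics/{n}0.png",get_image(n)[:,:,::-1]); c=get_calibration(n); print(n,c)
o=get_obs();print({k:o[k] for k in("time","ee_pos","tool_rot","finger_gap")})
E
```

```text
pics
scene {'vertical_fov': 52.934115269879925, 'cx': 251.39671530615712, 'cy': 190.22472103948792, 'dist_coeffs': array([-0.07528226,  0.        ,  0.        ,  0.        ,  0.        ]), 'xyz': array([-0.11851283,  0.82878123,  1.21489691]), 'rotation': array([-136.24562782,    0.79598776, -135.79318298])}
top {'vertical_fov': 54.661095560022645, 'cx': 250.85190713030013, 'cy': 192.1881721743828, 'dist_coeffs': array([-0.08012191,  0.        ,  0.        ,  0.        ,  0.        ]), 'xyz': array([0.50714052, 0.13010956, 1.41782048]), 'rotation': array([-175.09753615,   -0.84999678,  -91.28200157])}
{'time': 0.1, 'ee_pos': array([ 0.24256884, -0.57566724,  0.23070447]), 'tool_rot': array([-1.79934578e+02,  5.68572650e-03,  2.28515799e+01]), 'finger_gap': 0.08530133953718215}
```

View pics/scene0.png

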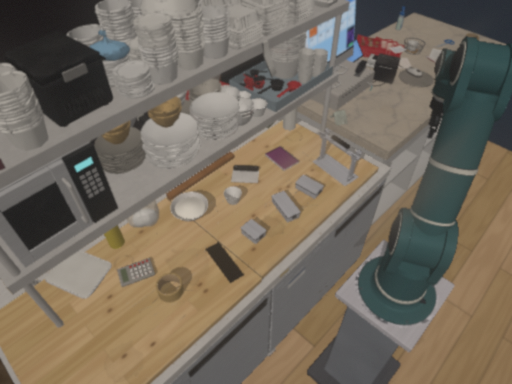

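View pics/top0.png

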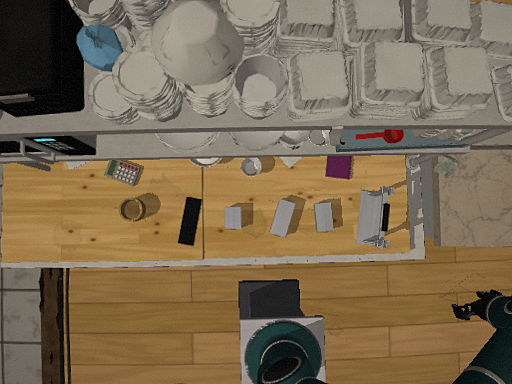

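```bash
cat > h.py <<'E'
from bench import *
import cv2,numpy as np
from scipy.spatial.transform import Rotation as R
def cam(n):
    c=get_calibration(n); f=192/np.tan(np.radians(c["vertical_fov"]/2))
    K=np.array([[f,0,c["cx"]],[0,f,c["cy"]],[0,0,1]])
    return K,c["dist_coeffs"],R.from_euler("xyz",c["rotation"],degrees=True).as_matrix(),c["xyz"]
def ray(n,px,z):
    K,d,Rm,t=cam(n); p=cv2.undistortPoints(np.array(px,float).reshape(-1,1,2),K,d)[:,0]
    r=np.c_[p,np.ones(len(p))]@Rm.T
    return t+r*((z-t[2])/r[:,2])[:,None]
def proj(n,P):
    K,d,Rm,t=cam(n); return cv2.projectPoints((np.array(P,float).reshape(-1,3)-t)@Rm,np.zeros(3),np.zeros(3),K,d)[0][:,0]
E
python3 - <<'E'
import cv2
t=cv2.imread("pics/top0.png")[175:255,170:420]; s=cv2.imread("pics/scene0.png")[115:285,190:390]
cv2.imwrite("pics/tc.png",cv2.resize(t,None,fx=3.2,fy=3.2,interpolation=2)); cv2.imwrite("pics/sc.png",cv2.resize(s,None,fx=3.5,fy=3.5,interpolation=2))
E
python3 - <<'E'
from h import *
print(ray("top",[[374,217],[190,221],[283,217]],.05).round(3))
print("scene of same",proj("scene",ray("top",[[190,221],[283,217]],.0)))
E
```

```text
[[ 0.522 -0.35   0.05 ]
 [ 0.523  0.333  0.05 ]
 [ 0.53  -0.009  0.05 ]]
scene of same [[223.83056648 261.53756543]
 [284.80577507 208.33082012]]
```

View pics/tc.png

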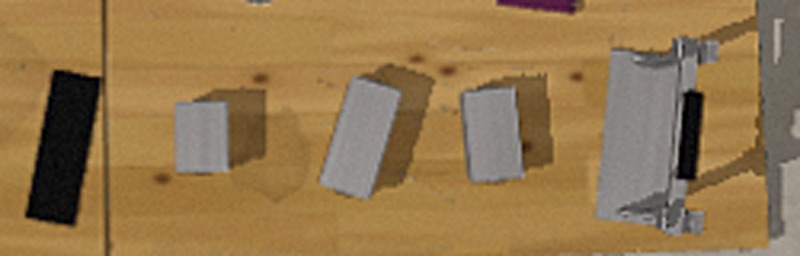

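View pics/sc.png

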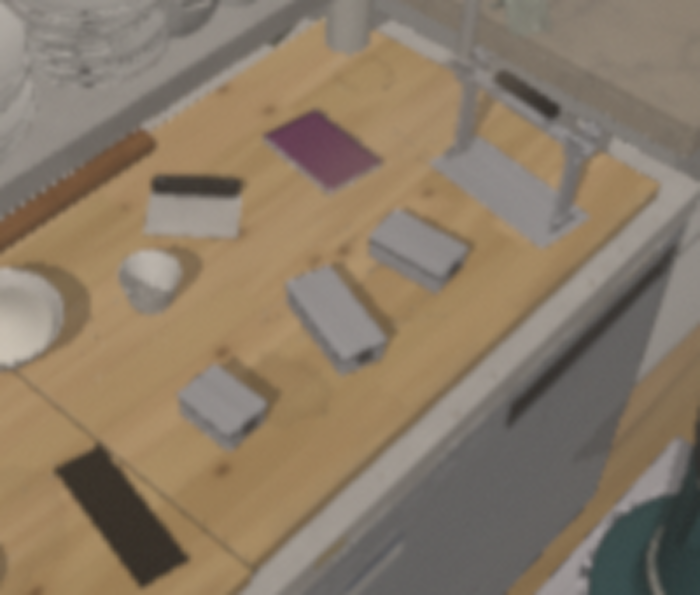

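```bash
cat >> h.py <<'E'
def blobs(n,kind,box,img=None,amin=60):
    """subpixel contours (image px) in box x0,y0,x1,y1"""
    im=get_image(n) if img is None else img
    x0,y0,x1,y1=box; S=8
    b=cv2.resize(im[y0:y1,x0:x1],None,fx=S,fy=S,interpolation=cv2.INTER_CUBIC)
    h=cv2.cvtColor(b,cv2.COLOR_RGB2HSV)
    if kind=="grey": m=(h[...,1]<70)&(h[...,2]>95)
    elif kind=="black": m=h[...,2]<70
    m=cv2.morphologyEx(m.astype(np.uint8),cv2.MORPH_OPEN,np.ones((5,5)))
    cs=cv2.findContours(m,0,cv2.CHAIN_APPROX_NONE)[0]
    out=[(c[:,0]+.5)/S-.5+[x0,y0] for c in cs if cv2.contourArea(c)>amin*S*S]
    return sorted(out,key=lambda c:c[:,0].mean())
def rect(n,c,z):
    P=ray(n,c,z); (cx,cy),(w,h),a=cv2.minAreaRect((P[:,:2]*1000).astype(np.float32))
    if w<h: w,h,a=h,w,a+90
    a=(a+90)%180-90
    return np.round([cx,cy,w,h,a],1)
E
python3 - <<'E'
from h import *
T=cv2.imread("pics/top0.png")[:,:,::-1].copy();S=cv2.imread("pics/scene0.png")[:,:,::-1].copy()
hs=cv2.cvtColor(T,cv2.COLOR_RGB2HSV); print("tin,wood,shadow,mat,side",[hs[r,c].tolist() for c,r in((233,217),(255,240),(248,215),(190,221),(273,217))])
for nm,k,b,z in(("tins","grey",(210,195,345,245),.04),("mat","black",(170,190,205,250),.003),("grip","black",(376,200,395,235),.168)):
    for c in blobs("top",k,b,T): print(nm,rect("top",c,z))
for nm,k,b,z in(("tins","grey",(238,170,326,245),.04),("mat","black",(202,238,248,285),.003),("grip","black",(325,130,353,152),.168)):
    for c in blobs("scene",k,b,S,40): print("S",nm,rect("scene",c,z), c.mean(0).round(1))
# hand-read corners, top crop
f=lambda L:[[x/3.2+170-.35,y/3.2+175-.35] for x,y in L]
for nm,L,z in(("base",[(612,50),(598,216),(655,222)],.008),("grip",[(682,92),(702,92),(696,180),(676,179)],.168)): print(nm,ray("top",f(L),z)[:,:2].round(4).tolist())
g=lambda L:[[x/3.5+190-.35,y/3.5+115-.35] for x,y in L]
print("base S",ray("scene",g([(432,160),(545,245),(587,216)]),.008)[:,:2].round(4).tolist())
print("grip S",ray("scene",g([(496,76),(548,114),(560,104),(508,70)]),.168)[:,:2].round(4).tolist())
E
```

```text
tin,wood,shadow,mat,side [[8, 7, 138], [18, 154, 164], [16, 149, 103], [130, 40, 19], [17, 150, 136]]
tins [ 5.331e+02  1.768e+02  8.330e+01  6.230e+01 -2.000e-01]
tins [528.1  -7.4 135.7  63.2 -18.7]
tins [ 527.8 -160.7  109.5   66.9    3.8]
mat [524.3 341.  179.5  62.  -11.6]
grip [ 520.2 -347.2   96.4   22.1   -8. ]
S tins [698.1  83.2  84.7  17.4 -44.4] [238.9 194. ]
S tins [748.6 -17.5  94.   82.4  43.4] [247.8 176. ]
S tins [ 5.243e+02  1.831e+02  1.000e+02  8.200e+01 -1.000e-01] [253.7 231.2]
S tins [ 5.184e+02 -1.000e-01  1.590e+02  7.980e+01 -1.890e+01] [285.4 205.8]
S tins [ 520.5 -152.4  121.8   97.     4.7] [309.  186.1]
S tins [320.4  30.1 167.3  74.9 -89.9] [316.  235.8]
S mat [522.1 340.7 172.   53.7 -11.8] [224.4 262.1]
base [[0.626, -0.3179], [0.428, -0.292], [0.4188, -0.3611]]
grip [[0.5659, -0.3413], [0.5654, -0.3633], [0.4718, -0.352], [0.4735, -0.3302]]
base S [[0.6246, -0.3249], [0.4231, -0.2962], [0.4138, -0.3769]]
grip S [[0.5645, -0.3506], [0.4757, -0.3341], [0.4759, -0.3599], [0.5607, -0.3708]]
```

```bash
cat >> h.py <<'E'
def go(x,y,z,yaw,frm=None):
    """shift (mm, rad) in tool axes from current pose (or frm=[x,y,z mm,yaw]) to target (mm, deg)"""
    if frm is None:
        o=get_obs(); p=o["ee_pos"]*1000; a=o["tool_rot"][2]
        Rm=R.from_euler("xyz",o["tool_rot"],degrees=True).as_matrix()
    else:
        p=np.array(frm[:3],float);a=frm[3];Rm=R.from_euler("xyz",[180,0,a],degrees=True).as_matrix()
    s=(np.array([x,y,z])-p)@Rm; t=-((yaw-a+90)%180-90)
    print("go",s.round(1).tolist(),round(np.radians(t),4))
E
python3 - <<'E'
from h import *
T=cv2.imread("pics/top0.png")[:,:,::-1].copy()
for c in blobs("top","grey",(352,180,400,255),T):
    P=ray("top",c,.008)*1000
    # left edge points: leftmost column at each row, mid part of edge
    rows=np.round(c[:,1]*4)/4; L=[]
    for r in np.unique(rows):
        k=np.where(rows==r)[0]; L.append(c[k[np.argmin(c[k,0])]])
    L=np.array(L); print(len(L),L[:,1].min(),L[:,1].max())
    Q=L[(L[:,1]>194)&(L[:,1]<238)]; W=ray("top",Q,.008)[:,:2]*1000
    vx,vy,x0,y0=cv2.fitLine(W.astype(np.float32),cv2.DIST_HUBER,0,.01,.01).ravel(); print("edge ang",np.degrees(np.arctan2(vy,vx)),x0,y0)
    print(L[::8].round(1).tolist(), ray("top",[L[0],L[-1]],.008).round(4))
go(520,-350,250,-8)
E
```

```text
236 186.0625 244.6875
edge ang -8.156744 527.22375 -302.7973
[[381.8, 186.1], [381.3, 187.9], [360.9, 190.1], [360.6, 191.9], [360.3, 193.9], [360.1, 195.9], [359.9, 198.1], [359.8, 199.9], [359.6, 201.9], [359.3, 203.9], [359.2, 205.9], [359.1, 207.9], [358.8, 209.9], [358.6, 211.9], [358.4, 213.9], [358.2, 215.9], [358.1, 217.9], [357.9, 219.9], [357.7, 221.9], [357.4, 223.9], [357.3, 225.9], [356.9, 227.9], [356.9, 229.9], [356.6, 231.9], [356.6, 233.9], [356.2, 235.9], [356.1, 237.9], [355.9, 239.9], [355.7, 241.9], [366.1, 243.9]] [[ 0.6407 -0.4014  0.008 ]
 [ 0.4164 -0.3575  0.008 ]]
go [343.3, -100.2, -19.2] 0.5385
```

Call:
drive_tool(
  motion=[
    [20,-6,-1,0.03],
    [50,-15,-3,0.08],
    [90,-26,-5,0.14],
    [130,-38,-7,0.2],
    [170,-50,-9,0.27],
    [210,-61,-12,0.33],
    [250,-73,-14,0.39],
    [285,-83,-16,0.45],
    [310,-91,-17,0.49],
    [330,-96,-18,0.52],
    [340,-99,-19,0.5385],
    [343.3,-100.2,-19.2,0.5385],
  ],
  grip=0,
)

```text
time: 1.1
ee_pos: [0.5217, -0.3483, 0.2501]
tool_rot: [-180.0, 0.0, -7.9]
contact_force: [-0.3, -0.6, 0.3]
finger_gap: 0.0856
gripper_force: 0.0
```

Run:
```python
from h import *
cv2.imwrite("pics/s1.png",cv2.resize(get_image("scene")[90:210,290:450,::-1],None,fx=4,fy=4,interpolation=2))
o=get_obs();print(o["ee_pos"],o["tool_rot"],o["time"],o["q"],o["contact_force"]); go(520,-350,210,-8.1)
```

```text
[ 0.52112555 -0.34893508  0.25011921] [-1.79963655e+02  2.19354016e-02 -7.86630806e+00] 1.15 [ 32.95305092  23.27414346  -2.59611751  90.84839468   1.09567301
  65.93697943 -67.74577904] [-0.21372247  0.93662006  0.05627867]
go [-1.0, 1.2, 40.1] 0.0041
```

View pics/s1.png

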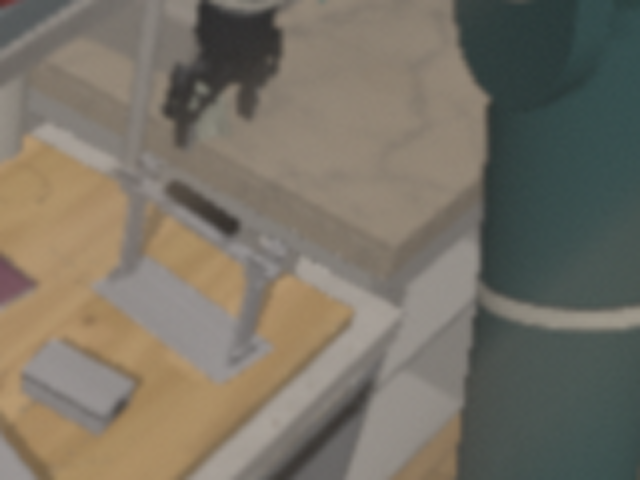

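Call:
drive_tool(
  motion=[
    [-1,1.2,10,0.004],
    [-1,1.2,25,0.004],
    [-1,1.2,42,0.004],
    [-1,1.2,60,0.004],
    [-1,1.2,76,0.004],
    [-1,1.2,90,0.004],
    [-1,1.2,98,0.004],
    [-1,1.2,101,0.004],
    [-1,1.2,101,0.004],
    [-1,1.2,101,0.004],
  ],
)

```text
time: 1.98
ee_pos: [0.5189, -0.3518, 0.1499]
tool_rot: [180.0, -0.0, -8.3]
contact_force: [-0.4, 0.1, -0.0]
finger_gap: 0.0855
gripper_force: 0.0
```

Call:
drive_tool(
  motion=[
    [0,0,0,0],
    [0,0,0,0],
    [0,0,0,0],
    [0,0,0,0],
    [0,0,0,0],
    [0,0,0,0],
    [0,0,0,0],
    [0,0,0,0],
    [0,0,0,0],
    [0,0,0,0],
    [0,0,0,0],
    [0,0,0,0],
  ],
  grip=1,
  newtons=60,
)

```text
time: 2.98
ee_pos: [0.5191, -0.3514, 0.1496]
tool_rot: [180.0, -0.0, -8.2]
contact_force: [-0.9, 1.0, 5.2]
finger_gap: 0.0168
gripper_force: 59.8
```

Run:
```python
from h import *
o=get_obs();print(o["ee_pos"],o["tool_rot"],o["time"],o["finger_gap"],o["gripper_force"],o["contact_force"],o["ft_torque"])
```

```text
[ 0.51906632 -0.35135509  0.14959919] [ 1.79999992e+02 -8.41945491e-03 -8.23247810e+00] 2.9833 0.016831801199159342 59.77113587880012 [-0.94119985  1.00594789  5.20374021] [ 0.19459542  0.16916812 -0.02679743]
```

Call:
drive_tool(
  motion=[
    [0,0,-1,0],
    [0,0,-3,0],
    [0,0,-6,0],
    [0,0,-11,0],
    [0,0,-18,0],
    [0,0,-27,0],
    [0,0,-37,0],
    [0,0,-48,0],
    [0,0,-59,0],
    [0,0,-70,0],
    [0,0,-78,0],
    [0,0,-82,0],
  ],
)

```text
time: 3.98
ee_pos: [0.5193, -0.3516, 0.2332]
tool_rot: [180.0, -0.1, -8.2]
contact_force: [0.5, 0.7, -2.3]
finger_gap: 0.0167
gripper_force: 59.1
```

Call:
drive_tool(
  motion=[
    [0,0,-4,0],
    [0,0,-5,0],
    [0,0,-5,0],
  ],
)

```text
time: 4.23
ee_pos: [0.5189, -0.3513, 0.2364]
tool_rot: [-180.0, 0.0, -8.2]
contact_force: [-0.2, -0.0, -2.9]
finger_gap: 0.0169
gripper_force: 59.1
```

Run:
```python
from h import *
im=get_image("scene")
cv2.imwrite("pics/s2.png",cv2.resize(im[90:210,290:450,::-1],None,fx=4,fy=4,interpolation=2))
cv2.imwrite("pics/t2.png",get_image("top")[:,:,::-1])
o=get_obs();print(o["ee_pos"],o["tool_rot"],o["time"],o["finger_gap"],o["gripper_force"],o["contact_force"],o["ft_torque"])
go(524,341,237,-11.7)
```

```text
[ 0.5188203  -0.35122232  0.23597397] [-1.79979866e+02  4.21742260e-02 -8.22983037e+00] 4.3333 0.016879862724730504 59.08818070674897 [ 0.3261624   0.29698025 -2.63057266] [ 0.00753408 -0.03750357  0.05811578]
go [-94.0, -685.8, -0.7] 0.0606
```

View pics/s2.png

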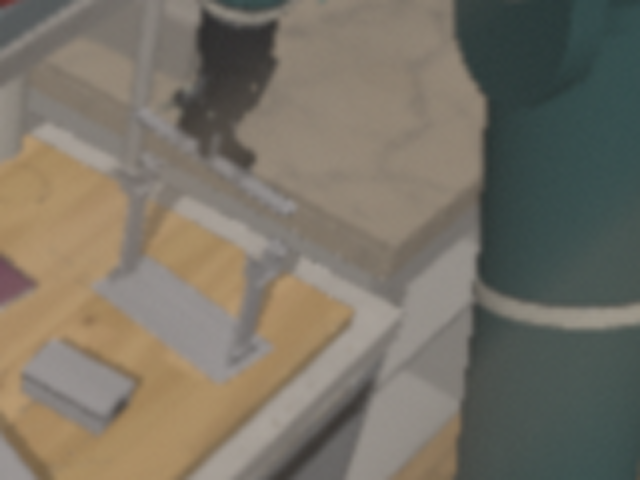

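Call:
drive_tool(
  motion=[
    [-1,-5,0,0],
    [-2,-16,0,0.002],
    [-5,-34,0,0.004],
    [-8,-60,0,0.006],
    [-13,-92,0,0.009],
    [-17,-126,0,0.012],
    [-22,-160,0,0.015],
    [-27,-195,0,0.018],
    [-31,-230,0,0.021],
    [-36,-265,0,0.024],
    [-41,-300,0,0.027],
    [-46,-335,0,0.03],
  ],
)

```text
time: 5.33
ee_pos: [0.5206, -0.0106, 0.2365]
tool_rot: [-180.0, -0.0, -9.9]
contact_force: [-0.1, -0.4, -1.9]
finger_gap: 0.0168
gripper_force: 59.1
```

Call:
drive_tool(
  motion=[
    [-5,-35,0,0.003],
    [-10,-70,0,0.006],
    [-14,-105,0,0.009],
    [-19,-140,0,0.012],
    [-24,-175,0,0.015],
    [-29,-210,0,0.018],
    [-34,-245,0,0.021],
    [-38,-278,0,0.024],
    [-42,-306,0,0.027],
    [-45,-328,0,0.029],
    [-47,-343,0,0.03],
    [-48,-350.8,0,0.03],
  ],
)

```text
time: 6.33
ee_pos: [0.5336, 0.343, 0.2362]
tool_rot: [-180.0, 0.0, -11.5]
contact_force: [0.1, -0.1, -2.3]
finger_gap: 0.0172
gripper_force: 59.1
```

Run:
```python
from h import *
o=get_obs();print(o["ee_pos"],o["tool_rot"],o["time"],o["q"])
go(524,341,20,-11.7)
T=get_image("top")
for c in blobs("top","grey",(352,180,405,255),T,30):
    print(c.min(0),c.max(0),cv2.minAreaRect(c.astype(np.float32)))
cv2.imwrite("pics/t3.png",cv2.resize(T[175:260,340:420,::-1],None,fx=7,fy=7,interpolation=2))
```

```text
[0.53358885 0.34301964 0.23623375] [-1.79982631e+02  4.34639757e-02 -1.15308168e+01] 6.3333 [ -20.76488804   25.9111128   -20.05797723   90.15578358    9.42138495
   65.62302698 -144.39657601]
go [-8.8, 4.0, 216.2] 0.003
[355.5625 188.0625] [389.4375 247.4375] ((374.9352111816406, 216.61181640625), (33.88727951049805, 59.1242790222168), 5.389311790466309)
[354.5625 252.5625] [404.4375 254.4375] ((379.5, 253.5), (1.875, 49.875), 90.0)
```

View pics/t3.png

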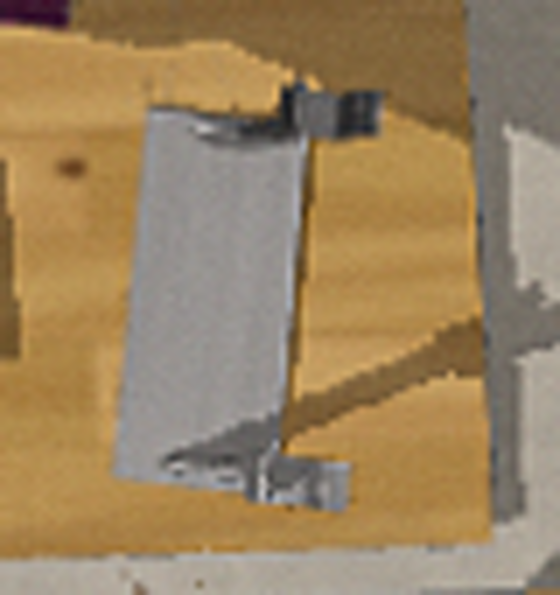

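Run:
```python
from h import *
T=cv2.imread("pics/t3.png"); 
f=lambda L:[[x/7+340-.43,y/7+175-.43] for x,y in L]
L=ray("top",f([(148,108),(118,478)]),.0)[:,:2]*1e3
L8=ray("top",f([(148,108),(118,478)]),.008)[:,:2]*1e3
Rr=ray("top",f([(305,150),(285,430)]),.008)[:,:2]*1e3
d=L[0]-L[1];u=d/np.linalg.norm(d);n=np.array([u[1],-u[0]])
print(L8,L,Rr,"len",np.linalg.norm(d),"ang",np.degrees(np.arctan2(u[1],u[0])),"width z0/z8",(Rr-L[0])@n,(Rr-L8[0])@n)
print("ang R",np.degrees(np.arctan2(*(Rr[0]-Rr[1])[::-1])))
m=L8.mean(0); print("centre along from L8 mid; half 46:",m+46*n, "from R edge:", m+ n*(((Rr-m)@n).mean()-46))
# bracket outlines, tops at .169
print(ray("top",f([(285,88),(380,92),(380,138),(305,138),(262,455),(350,462),(345,510),(258,500)]),.169)[:,:2]*1e3)
```

```text
[[ 627.11299477 -317.22548308]
 [ 425.30345291 -291.5367962 ]] [[ 627.79377634 -319.76387745]
 [ 424.83907    -293.92942059]] [[ 602.00344931 -404.6123152 ]
 [ 448.61990548 -385.77242727]] len 204.59235564226577 ang -7.254266358333821 width z0/z8 [87.42589039 88.10498039] [89.85800209 90.53709208]
ang R -7.002486496430678
centre along from L8 mid; half 46: [ 520.39967341 -350.01293494] from R edge: [ 520.62727425 -348.22490967]
[[ 621.82752569 -335.11401319]
 [ 618.89204183 -382.94352742]
 [ 596.24055422 -381.67210736]
 [ 597.05494235 -343.85867693]
 [ 443.58866252 -314.89167571]
 [ 438.87189637 -358.54678057]
 [ 415.79592507 -354.98910049]
 [ 421.98833456 -311.95709864]]
```

Call:
drive_tool(
  motion=[
    [-4,2,8,0.003],
    [-8.8,4,25,0.003],
    [-8.8,4,45,0.003],
    [-8.8,4,67,0.003],
    [-8.8,4,90,0.003],
    [-8.8,4,112,0.003],
    [-8.8,4,134,0.003],
    [-8.8,4,154,0.003],
    [-8.8,4,172,0.003],
    [-8.8,4,186,0.003],
    [-8.8,4,195,0.003],
    [-8.8,4,200,0.003],
  ],
)

```text
time: 7.38
ee_pos: [0.5252, 0.3373, 0.0354]
tool_rot: [179.9, 0.0, -11.9]
contact_force: [-0.9, 0.7, -1.9]
finger_gap: 0.0169
gripper_force: 59.2
```

Run:
```python
from h import *
o=get_obs();print(o["ee_pos"],o["tool_rot"],o["time"],o["contact_force"])
go(524.5,341,17,-11.7)
T=get_image("top")
cv2.imwrite("pics/t4.png",cv2.resize(T[180:260,150:240,::-1],None,fx=6,fy=6,interpolation=2))
```

```text
[0.52515638 0.3373144  0.03544835] [ 1.79943474e+02  3.81193635e-02 -1.19016793e+01] 7.3833 [-0.91145502  0.66821184 -1.91659311]
go [-1.4, -3.5, 18.4] -0.0035
```

View pics/t4.png

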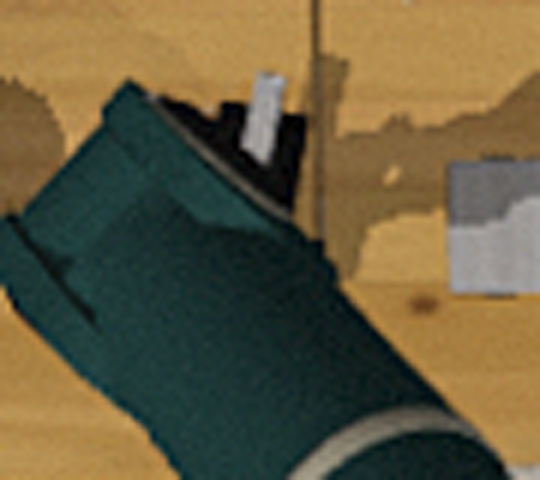

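Call:
drive_tool(
  motion=[
    [-0.5,-1.5,3,0],
    [-1,-3,7,0],
    [-1.4,-3.5,11,0],
    [-1.4,-3.5,14,0],
    [-1.4,-3.5,16,0],
    [-1.4,-3.5,17.5,0],
    [-1.4,-3.5,18.4,0],
    [-1.4,-3.5,18.4,0],
  ],
)

```text
time: 8.1
ee_pos: [0.5247, 0.3422, 0.018]
tool_rot: [180.0, 0.0, -11.8]
contact_force: [-0.3, -0.2, -2.5]
finger_gap: 0.0167
gripper_force: 59.2
```

Run:
```python
from h import *
o=get_obs();print(o["ee_pos"],o["tool_rot"],o["time"],o["contact_force"])
```

```text
[0.52467545 0.34215251 0.01798942] [ 1.79997393e+02  9.21535763e-03 -1.18463889e+01] 8.1 [-0.25129818 -0.1693437  -2.53871092]
```

Call:
drive_tool(
  motion=[
    [0,1,0.5,0],
    [0,1,1,0],
    [0,1,1.5,0],
    [0,1,1.5,0],
  ],
)

```text
time: 8.43
ee_pos: [0.5246, 0.3412, 0.0167]
tool_rot: [-180.0, -0.0, -11.8]
contact_force: [-0.5, 0.6, -1.6]
finger_gap: 0.0171
gripper_force: 59.0
```

Call:
drive_tool(
  motion=[
    [0,0,0,0],
    [0,0,0,0],
    [0,0,0,0],
    [0,0,0,0],
    [0,0,0,0],
    [0,0,0,0],
    [0,0,0,0],
    [0,0,0,0],
    [0,0,0,0],
  ],
  grip=0,
)

```text
time: 9.18
ee_pos: [0.5245, 0.3412, 0.0166]
tool_rot: [-180.0, 0.0, -11.8]
contact_force: [-0.8, 0.4, -0.9]
finger_gap: 0.0855
gripper_force: 0.0
```

Call:
drive_tool(
  motion=[
    [0,0,-6,0],
    [0,0,-20,0],
    [0,0,-45,0],
    [0,0,-75,0],
    [0,0,-108,0],
    [0,0,-135,0],
    [0,0,-152,0],
    [0,0,-160,0],
    [0,0,-160,0],
  ],
)

```text
time: 9.93
ee_pos: [0.5252, 0.3417, 0.1793]
tool_rot: [-179.9, -0.1, -11.8]
contact_force: [0.3, 0.1, -0.3]
finger_gap: 0.0853
gripper_force: 0.0
```

Run:
```python
from h import *
o=get_obs();print(o["ee_pos"],o["tool_rot"],o["time"],o["contact_force"])
go(527.5,-8,150,-18.7)
```

```text
[0.52517005 0.34169876 0.17930834] [-1.79859581e+02 -1.48668932e-01 -1.18440931e+01] 9.9333 [ 0.32828912  0.07316879 -0.25837424]
go [74.0, 341.8, 28.7] 0.1197
```

Call:
drive_tool(
  motion=[
    [3,14,1,0.005],
    [8,40,3,0.014],
    [16,76,6,0.026],
    [24,112,9,0.039],
    [32,148,12,0.052],
    [40,184,15,0.064],
    [47,220,18,0.077],
    [55,255,21,0.089],
    [62,288,24,0.1],
    [68,316,27,0.11],
    [72,334,28,0.118],
    [74,341.8,28.7,0.1197],
  ],
)

```text
time: 10.93
ee_pos: [0.5255, -0.0123, 0.1465]
tool_rot: [179.9, 0.1, -19.0]
contact_force: [-0.2, -0.2, -0.3]
finger_gap: 0.0856
gripper_force: 0.0
```

Run:
```python
from h import *
o=get_obs();print(o["ee_pos"],o["tool_rot"],o["time"])
go(527.5,-8,6,-18.7)
T=get_image("top");cv2.imwrite("pics/t5.png",cv2.resize(T[175:255,160:345,::-1],None,fx=4,fy=4,interpolation=2))
for k,b,z in (("black",(170,190,205,250),.003),):
  for c in blobs("top",k,b,T): print("mat+grip",rect("top",c,z))
for c in blobs("top","grey",(176,190,240,250),T,5): print("bar?",rect("top",c,.013))
```

```text
[ 0.52548791 -0.01225479  0.14650271] [ 1.79905662e+02  1.22072454e-01 -1.89620109e+01] 10.9333
go [0.8, -4.9, 140.5] -0.0046
mat+grip [523.7 341.9 180.9  61.3 -12. ]
bar? [449.5 359.1  60.3  19.5 -10.4]
bar? [602.4 327.4  59.4  19.3 -12.4]
bar? [533.9 180.6  85.3  57.6  -1.1]
```

View pics/t5.png

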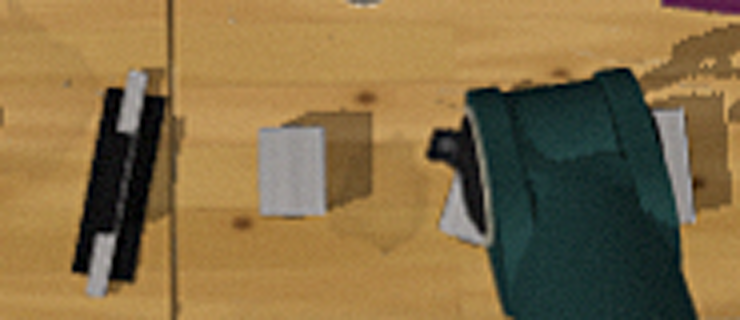

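Call:
drive_tool(
  motion=[
    [0.8,-2,8,-0.004],
    [0.8,-4.9,22,-0.004],
    [0.8,-4.9,40,-0.004],
    [0.8,-4.9,60,-0.004],
    [0.8,-4.9,80,-0.004],
    [0.8,-4.9,98,-0.004],
    [0.8,-4.9,114,-0.004],
    [0.8,-4.9,126,-0.004],
    [0.8,-4.9,135,-0.004],
    [0.8,-4.9,139,-0.004],
    [0.8,-4.9,140.5,-0.004],
    [0.8,-4.9,140.5,-0.004],
  ],
)

```text
time: 11.98
ee_pos: [0.5292, -0.0038, 0.0075]
tool_rot: [-180.0, -0.0, -18.5]
contact_force: [-0.3, 0.1, 0.4]
finger_gap: 0.0855
gripper_force: 0.0
```

Run:
```python
from h import *
o=get_obs();print(o["ee_pos"],o["tool_rot"],o["time"],o["contact_force"])
go(527.5,-8,6,-18.7)
```

```text
[ 0.52923901 -0.00382432  0.00747879] [-1.79988899e+02 -3.92551479e-03 -1.84550167e+01] 11.9833 [-0.30552057  0.14503429  0.43126781]
go [-0.3, 4.5, 1.5] 0.0043
```

Call:
drive_tool(
  motion=[
    [-0.3,2,1.5,0.004],
    [-0.3,4.5,1.5,0.004],
    [-0.3,4.5,1.5,0.004],
    [-0.3,4.5,1.5,0.004],
  ],
)

```text
time: 12.32
ee_pos: [0.5276, -0.0086, 0.0063]
tool_rot: [-180.0, -0.0, -18.7]
contact_force: [-0.2, 0.4, 0.3]
finger_gap: 0.0856
gripper_force: 0.0
```

Call:
drive_tool(
  motion=[
    [0,0,0,0],
    [0,0,0,0],
    [0,0,0,0],
    [0,0,0,0],
    [0,0,0,0],
    [0,0,0,0],
    [0,0,0,0],
    [0,0,0,0],
    [0,0,0,0],
  ],
  grip=1,
  newtons=60,
)

```text
time: 13.07
ee_pos: [0.5275, -0.0083, 0.0063]
tool_rot: [-180.0, -0.0, -18.7]
contact_force: [-2.6, -0.2, 8.5]
finger_gap: 0.0614
gripper_force: 65.2
```

Run:
```python
from h import *
o=get_obs();print(o["ee_pos"],o["tool_rot"],o["time"],o["contact_force"],o["ft_torque"],o["gripper_force"])
```

```text
[ 0.52751074 -0.00825822  0.00625356] [-1.79996673e+02 -1.22845219e-02 -1.87015363e+01] 13.0667 [-2.6084925  -0.20601003  8.49743673] [-0.06930229  0.49605469  0.02452462] 65.165855884552
```

Call:
drive_tool(
  motion=[
    [0,0,-3,0],
    [0,0,-9,0],
    [0,0,-20,0],
    [0,0,-36,0],
    [0,0,-56,0],
    [0,0,-78,0],
    [0,0,-100,0],
    [0,0,-124,0],
    [0,0,-148,0],
    [0,0,-170,0],
    [0,0,-188,0],
    [0,0,-200,0],
  ],
)

```text
time: 14.07
ee_pos: [0.5277, -0.0082, 0.2088]
tool_rot: [-180.0, -0.1, -18.7]
contact_force: [0.1, 0.2, -2.5]
finger_gap: 0.0609
gripper_force: 65.7
```

Run:
```python
from h import *
o=get_obs();print(o["ee_pos"],o["tool_rot"],o["time"],o["contact_force"],o["ft_torque"],o["gripper_force"])
go(520,-350,205,-7.8,[527.5,-8.3,206,-18.7])
```

```text
[ 0.52767254 -0.0081846   0.20883787] [-1.79955022e+02 -1.33466264e-01 -1.86913119e+01] 14.0667 [ 0.12732409  0.18307516 -2.5121167 ] [-0.02308665 -0.00971404  0.03045989] 65.67177772521973
go [102.4, 326.1, 1.0] -0.1902
```

Call:
drive_tool(
  motion=[
    [3,10,0,-0.006],
    [9,30,0,-0.018],
    [19,61,0,-0.036],
    [30,96,0,-0.056],
    [41,131,0,-0.076],
    [52,166,0,-0.096],
    [63,201,0,-0.117],
    [74,236,0,-0.137],
    [84,268,0,-0.156],
    [92,295,0,-0.172],
    [98,313,0,-0.183],
    [102.4,326.1,1,-0.1902],
  ],
)

```text
time: 15.07
ee_pos: [0.519, -0.3524, 0.2058]
tool_rot: [180.0, -0.0, -7.9]
contact_force: [0.1, -1.1, -2.8]
finger_gap: 0.0613
gripper_force: 65.7
```

Call:
drive_tool(
  motion=[
    [0,0,0,0],
    [0,0,0,0],
    [0,0,0,0],
    [0,0,0,0],
  ],
)

```text
time: 15.4
ee_pos: [0.5202, -0.3488, 0.2053]
tool_rot: [-180.0, -0.0, -7.7]
contact_force: [-0.0, 0.1, -2.2]
finger_gap: 0.0612
gripper_force: 65.7
```

Run:
```python
from h import *
o=get_obs();print(o["ee_pos"],o["tool_rot"],o["time"])
go(520,-350,50,-7.8)
cv2.imwrite("pics/s6.png",cv2.resize(get_image("scene")[90:210,290:450,::-1],None,fx=4,fy=4,interpolation=2))
```

```text
[ 0.52015515 -0.34883114  0.20533651] [-1.79978698e+02 -1.73010991e-02 -7.72958871e+00] 15.4
go [-0.0, 1.2, 155.3] 0.0012
```

View pics/s6.png

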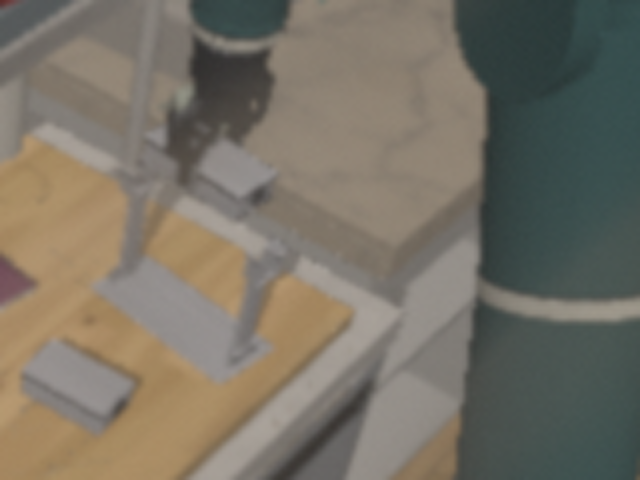

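Call:
drive_tool(
  motion=[
    [0,1,6,0],
    [0,1,18,0],
    [0,1,34,0],
    [0,1,52,0],
    [0,1,70,0],
    [0,1,88,0],
    [0,1,105,0],
    [0,1,122,0],
    [0,1,136,0],
    [0,1,147,0],
    [0,1,153,0],
    [0,1,155,0],
  ],
)

```text
time: 16.45
ee_pos: [0.5193, -0.3507, 0.0487]
tool_rot: [-180.0, 0.1, -7.8]
contact_force: [-0.9, 0.9, -2.4]
finger_gap: 0.0612
gripper_force: 65.7
```

Call:
drive_tool(
  motion=[
    [0,0,4,0],
    [0,0,11,0],
    [0,0,18,0],
    [0,0,24,0],
    [0,0,29,0],
    [0,0,32,0],
    [0,0,33,0],
    [0,0,33,0],
  ],
)

```text
time: 17.12
ee_pos: [0.5196, -0.3509, 0.0166]
tool_rot: [-180.0, 0.0, -7.8]
contact_force: [0.5, 0.2, -2.5]
finger_gap: 0.0611
gripper_force: 65.7
```

Run:
```python
from h import *
o=get_obs();print(o["ee_pos"],o["tool_rot"],o["time"],o["contact_force"])
go(520,-350,14.5,-7.8)
```

```text
[ 0.51962927 -0.35093047  0.01662493] [-1.79989146e+02  1.95962119e-02 -7.80395727e+00] 17.1167 [ 0.47241893  0.18158906 -2.48974873]
go [0.2, -1.0, 2.1] -0.0001
```

Lower to touch, release, rise, and move aside to look.

Call:
drive_tool(
  motion=[
    [0.2,-1,0.8,0],
    [0.2,-1,1.5,0],
    [0.2,-1,2.1,0],
    [0.2,-1,2.1,0],
    [0.2,-1,2.1,0],
  ],
)

```text
time: 17.53
ee_pos: [0.52, -0.35, 0.0148]
tool_rot: [-180.0, 0.0, -7.8]
contact_force: [-0.7, -0.5, -2.0]
finger_gap: 0.0614
gripper_force: 65.7
```

Call:
drive_tool(
  motion=[
    [0,0,0,0],
    [0,0,0,0],
    [0,0,0,0],
    [0,0,0,0],
    [0,0,0,0],
    [0,0,0,0],
  ],
  grip=0,
)

```text
time: 18.03
ee_pos: [0.52, -0.3501, 0.0148]
tool_rot: [-180.0, 0.0, -7.8]
contact_force: [-0.6, -0.8, 0.5]
finger_gap: 0.0852
gripper_force: 0.0
```

Call:
drive_tool(
  motion=[
    [0,0,-5,0],
    [0,0,-16,0],
    [0,0,-36,0],
    [0,0,-64,0],
    [0,0,-95,0],
    [0,0,-126,0],
    [0,0,-155,0],
    [0,0,-180,0],
    [0,0,-190,0],
    [0,0,-195,0],
  ],
)

```text
time: 18.87
ee_pos: [0.5206, -0.3504, 0.2127]
tool_rot: [179.9, -0.2, -7.8]
contact_force: [-1.1, -0.3, -0.9]
finger_gap: 0.0853
gripper_force: 0.0
```

Run:
```python
from h import *
o=get_obs();print(o["ee_pos"],o["tool_rot"],o["time"],o["contact_force"])
go(527.5,-163,200,3.8,[520,-350,o["ee_pos"][2]*1e3,-7.8])
```

```text
[ 0.52061    -0.35037631  0.21265853] [ 1.79918398e+02 -1.79429086e-01 -7.80474020e+00] 18.8667 [-1.06446117 -0.30107904 -0.94693055]
go [-17.9, -186.3, 12.7] -0.2025
```

Call:
drive_tool(
  motion=[
    [-1,-8,0,-0.01],
    [-3,-26,1,-0.03],
    [-6,-58,4,-0.065],
    [-9,-92,7,-0.1],
    [-12,-126,9,-0.14],
    [-15,-156,11,-0.17],
    [-17,-176,12,-0.19],
    [-17.9,-186.3,12.7,-0.2025],
    [-17.9,-186.3,12.7,-0.2025],
    [-17.9,-186.3,12.7,-0.2025],
    [-17.9,-186.3,12.7,-0.2025],
  ],
)

```text
time: 19.78
ee_pos: [0.5273, -0.1646, 0.1968]
tool_rot: [180.0, 0.0, 3.7]
contact_force: [0.0, -0.2, 0.1]
finger_gap: 0.0855
gripper_force: 0.0
```

Run:
```python
from h import *
o=get_obs();print(o["ee_pos"],o["tool_rot"],o["time"])
go(527.5,-163,6,3.8)
T=get_image("top");cv2.imwrite("pics/t7.png",cv2.resize(T[175:260,340:420,::-1],None,fx=7,fy=7,interpolation=2))
```

```text
[ 0.52733831 -0.16458957  0.19679994] [1.79983611e+02 3.34084989e-02 3.67049039e+00] 19.7833
go [0.4, -1.6, 190.8] -0.0023
```

View pics/t7.png

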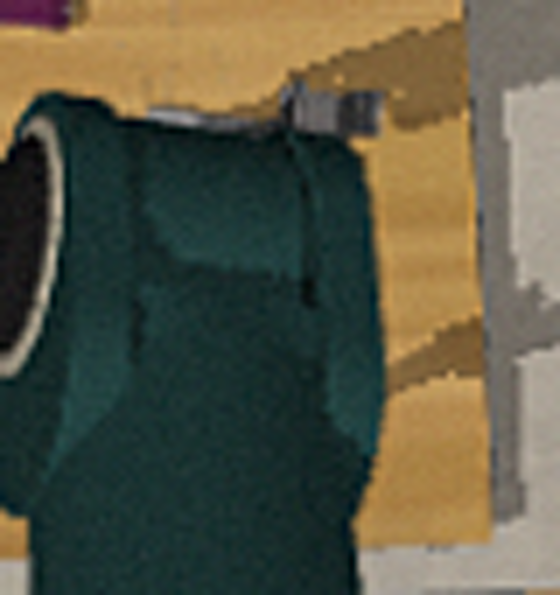

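Call:
drive_tool(
  motion=[
    [0.4,-1.6,8,0],
    [0.4,-1.6,24,0],
    [0.4,-1.6,46,0],
    [0.4,-1.6,72,0],
    [0.4,-1.6,98,0],
    [0.4,-1.6,122,0],
    [0.4,-1.6,145,0],
    [0.4,-1.6,164,0],
    [0.4,-1.6,178,0],
    [0.4,-1.6,187,0],
    [0.4,-1.6,190.8,0],
    [0.4,-1.6,190.8,0],
  ],
)

```text
time: 20.83
ee_pos: [0.5275, -0.1616, 0.0056]
tool_rot: [-180.0, 0.1, 3.8]
contact_force: [-0.5, -0.2, -0.7]
finger_gap: 0.0851
gripper_force: 0.0
```

Call:
drive_tool(
  motion=[
    [0,0,0,0],
    [0,0,0,0],
    [0,0,0,0],
  ],
)

```text
time: 21.08
ee_pos: [0.5283, -0.1616, 0.0071]
tool_rot: [180.0, -0.1, 3.8]
contact_force: [0.6, -0.7, -0.3]
finger_gap: 0.0856
gripper_force: 0.0
```

Call:
drive_tool(
  motion=[
    [0,0,0,0],
    [0,0,0,0],
    [0,0,0,0],
    [0,0,0,0],
    [0,0,0,0],
    [0,0,0,0],
    [0,0,0,0],
    [0,0,0,0],
    [0,0,0,0],
  ],
  grip=1,
)

```text
time: 21.83
ee_pos: [0.5281, -0.1616, 0.0069]
tool_rot: [180.0, -0.0, 3.8]
contact_force: [-2.9, -0.0, 9.9]
finger_gap: 0.0612
gripper_force: 64.9
```

Call:
drive_tool(
  motion=[
    [0,0,-3,0],
    [0,0,-9,0],
    [0,0,-20,0],
    [0,0,-36,0],
    [0,0,-56,0],
    [0,0,-78,0],
    [0,0,-100,0],
    [0,0,-124,0],
    [0,0,-148,0],
    [0,0,-170,0],
    [0,0,-188,0],
    [0,0,-200,0],
  ],
)

```text
time: 22.83
ee_pos: [0.5282, -0.1614, 0.2092]
tool_rot: [179.9, -0.1, 3.8]
contact_force: [-0.3, -0.0, -1.6]
finger_gap: 0.0611
gripper_force: 65.5
```

Run:
```python
from h import *
o=get_obs();print(o["ee_pos"],o["tool_rot"],o["time"],o["contact_force"])
p=o["ee_pos"]*1e3
go(520,-350,206,-7.8,[p[0],p[1],206,o["tool_rot"][2]])
```

```text
[ 0.52823579 -0.16144079  0.20915919] [ 1.79948028e+02 -1.32946406e-01  3.80585811e+00] 22.8333 [-0.34815357 -0.01685011 -1.61978756]
go [-20.7, 187.6, 0.0] 0.2026
```

Call:
drive_tool(
  motion=[
    [-1,6,0,0.007],
    [-2,20,0,0.022],
    [-4,42,0,0.045],
    [-7,68,0,0.074],
    [-10,95,0,0.103],
    [-13,122,0,0.132],
    [-16,147,0,0.158],
    [-18,167,0,0.18],
    [-20,180,0,0.195],
    [-20.7,187.6,0,0.2026],
    [-20.7,187.6,0,0.2026],
    [-20.7,187.6,0,0.2026],
  ],
)

```text
time: 23.83
ee_pos: [0.5196, -0.3496, 0.2057]
tool_rot: [-180.0, 0.0, -7.8]
contact_force: [0.4, 0.5, -1.1]
finger_gap: 0.0609
gripper_force: 65.4
```

Call:
drive_tool(
  motion=[
    [0,0,0,0],
    [0,0,0,0],
    [0,0,0,0],
  ],
)

```text
time: 24.08
ee_pos: [0.52, -0.3491, 0.2064]
tool_rot: [-180.0, -0.0, -7.7]
contact_force: [1.3, 0.6, -2.0]
finger_gap: 0.0612
gripper_force: 65.4
```

Run:
```python
from h import *
o=get_obs();print(o["ee_pos"],o["tool_rot"],o["time"])
go(520,-350,60,-7.8)
```

```text
[ 0.51995168 -0.34911493  0.20641371] [-1.79989663e+02 -6.61793930e-03 -7.73160172e+00] 24.0833
go [0.2, 0.9, 146.4] 0.0012
```

Call:
drive_tool(
  motion=[
    [0.2,0.9,6,0.001],
    [0.2,0.9,18,0.001],
    [0.2,0.9,34,0.001],
    [0.2,0.9,52,0.001],
    [0.2,0.9,70,0.001],
    [0.2,0.9,88,0.001],
    [0.2,0.9,104,0.001],
    [0.2,0.9,119,0.001],
    [0.2,0.9,131,0.001],
    [0.2,0.9,140,0.001],
    [0.2,0.9,145,0.001],
    [0.2,0.9,146.4,0.001],
  ],
)

```text
time: 25.08
ee_pos: [0.5194, -0.3506, 0.0589]
tool_rot: [-180.0, 0.1, -7.9]
contact_force: [-0.6, 0.4, -0.9]
finger_gap: 0.0609
gripper_force: 65.4
```

Call:
drive_tool(
  motion=[
    [0,0,0,0],
    [0,0,0,0],
    [0,0,0,0],
  ],
)

```text
time: 25.33
ee_pos: [0.5201, -0.3511, 0.0606]
tool_rot: [180.0, -0.1, -7.9]
contact_force: [0.4, 0.3, -1.6]
finger_gap: 0.0612
gripper_force: 65.4
```

Run:
```python
from h import *
o=get_obs();print(o["ee_pos"],o["tool_rot"],o["time"])
go(520,-350,55.3,-7.8)
```

```text
[ 0.52011619 -0.35109862  0.06060654] [ 1.79975212e+02 -5.90344233e-02 -7.86826790e+00] 25.3333
go [-0.3, -1.1, 5.3] -0.0012
```

Call:
drive_tool(
  motion=[
    [-0.2,-1.1,1.5,-0.001],
    [-0.2,-1.1,3,-0.001],
    [-0.2,-1.1,4.2,-0.001],
    [-0.2,-1.1,5,-0.001],
    [-0.2,-1.1,5.5,-0.001],
    [-0.2,-1.1,5.5,-0.001],
  ],
)

```text
time: 25.83
ee_pos: [0.5197, -0.3497, 0.0549]
tool_rot: [-180.0, 0.0, -7.8]
contact_force: [-5.3, 2.9, 10.0]
finger_gap: 0.0611
gripper_force: 66.9
```

Call:
drive_tool(
  motion=[
    [0,0,0,0],
    [0,0,0,0],
    [0,0,0,0],
    [0,0,0,0],
    [0,0,0,0],
    [0,0,0,0],
  ],
  grip=0,
)

```text
time: 26.33
ee_pos: [0.5196, -0.3498, 0.0543]
tool_rot: [-180.0, 0.0, -7.8]
contact_force: [0.2, 0.0, 0.1]
finger_gap: 0.0858
gripper_force: 0.0
```

Call:
drive_tool(
  motion=[
    [0,0,-5,0],
    [0,0,-16,0],
    [0,0,-36,0],
    [0,0,-64,0],
    [0,0,-92,0],
    [0,0,-118,0],
    [0,0,-138,0],
    [0,0,-150,0],
    [0,0,-155,0],
  ],
)

```text
time: 27.08
ee_pos: [0.5203, -0.3501, 0.212]
tool_rot: [179.9, -0.2, -7.8]
contact_force: [0.2, 0.9, 0.7]
finger_gap: 0.0853
gripper_force: 0.0
```

Run:
```python
from h import *
o=get_obs();print(o["ee_pos"],o["tool_rot"],o["time"])
go(532.5,177,200,-0.2,[520,-350,210,-7.8])
```

```text
[ 0.5202562  -0.35010106  0.21195845] [ 1.79927544e+02 -1.52956326e-01 -7.80925078e+00] 27.0833
go [-59.1, -523.8, 10.0] -0.1326
```

Call:
drive_tool(
  motion=[
    [-1,-8,0,0],
    [-3,-26,0,-0.005],
    [-6,-55,0,-0.01],
    [-10,-90,1,-0.02],
    [-14,-127,1,-0.03],
    [-18,-164,2,-0.04],
    [-23,-201,3,-0.05],
    [-27,-238,4,-0.06],
    [-31,-275,5,-0.07],
    [-35,-312,6,-0.08],
    [-39,-349,7,-0.09],
    [-44,-386,8,-0.1],
  ],
)

```text
time: 28.08
ee_pos: [0.5269, 0.0416, 0.2001]
tool_rot: [-180.0, 0.1, -2.0]
contact_force: [0.5, 0.1, -0.6]
finger_gap: 0.0854
gripper_force: 0.0
```

Call:
drive_tool(
  motion=[
    [-4,-36,1,-0.008],
    [-8,-69,1,-0.016],
    [-11,-97,2,-0.023],
    [-13,-119,2,-0.028],
    [-15,-133,2,-0.032],
    [-15,-137.8,2,-0.0326],
    [-15,-137.8,2,-0.0326],
    [-15,-137.8,2,-0.0326],
    [-15,-137.8,2,-0.0326],
  ],
)

```text
time: 28.83
ee_pos: [0.5187, 0.1753, 0.1992]
tool_rot: [180.0, 0.0, -0.3]
contact_force: [-0.5, -1.1, 0.2]
finger_gap: 0.0855
gripper_force: 0.0
```

Run:
```python
from h import *
o=get_obs();print(o["ee_pos"],o["tool_rot"],o["time"])
go(532.5,177,6,-.2)
a=cv2.resize(get_image("top")[175:255,340:420,::-1],None,fx=6,fy=6,interpolation=2)
b=cv2.resize(get_image("scene")[110:190,305:385,::-1],None,fx=4,fy=4,interpolation=2)
c=np.zeros((480,800,3),np.uint8); c[:,:480]=a; c[:320,480:]=b; cv2.imwrite("pics/c8.png",c)
```

```text
[0.51871152 0.17534855 0.19916116] [ 1.79966922e+02  1.89337784e-02 -3.22804230e-01] 28.8333
go [13.8, -1.8, 193.2] -0.0021
```

View pics/c8.png

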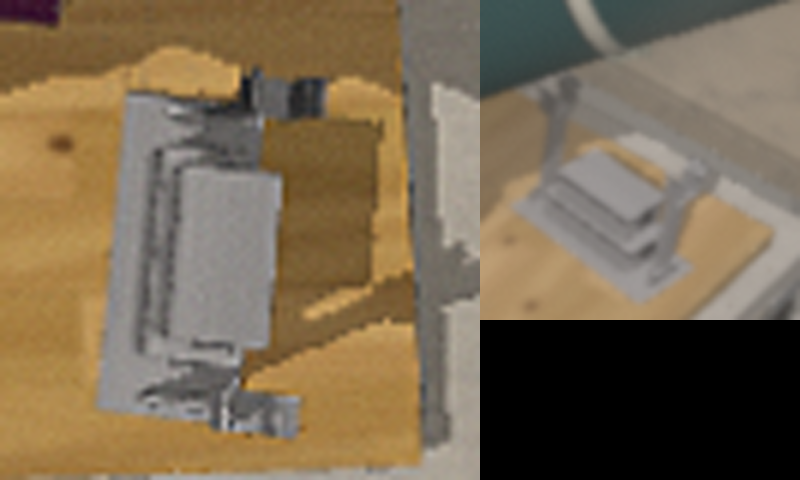

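Run:
```python
from h import *
f=lambda L:[[x/6+340-.42,y/6+175-.42] for x,y in L]
M=ray("top",f([(188,166),(280,176),(266,348),(173,340)]),.088)[:,:2]*1e3
print(M,M.mean(0),"ang",np.degrees(np.arctan2(*(M[0]-M[3])[::-1])),np.degrees(np.arctan2(*(M[1]-M[2])[::-1])),"sizes",np.linalg.norm(M-np.roll(M,-1,0),axis=1))
L=ray("top",f([(154,147),(138,352),(237,361)]),.048)[:,:2]*1e3
print("long lid left corners",L,np.degrees(np.arctan2(*(L[0]-L[1])[::-1])), np.linalg.norm(L[0]-L[1]))
u=(L[0]-L[1])/np.linalg.norm(L[0]-L[1]); print("long centre",L[:2].mean(0)+31*np.array([u[1],-u[0]]))
B=ray("top",f([(128,92),(100,408)]),.008)[:,:2]*1e3
u=(B[0]-B[1])/np.linalg.norm(B[0]-B[1]); print("base centre",B.mean(0)+46*np.array([u[1],-u[0]]),np.degrees(np.arctan2(u[1],u[0])),np.linalg.norm(B[0]-B[1]))
```

```text
[[ 574.87071204 -327.51280911]
 [ 567.47790028 -384.38335958]
 [ 463.85395802 -370.53943562]
 [ 470.29521207 -313.38293707]] [ 519.1244456  -348.95463535] ang -7.695001269719773 -7.609527332262825 sizes [ 57.34904687 104.54461077  57.51830213 105.52577163]
long lid left corners [[ 589.25897189 -320.19787228]
 [ 462.40966887 -304.28459236]
 [ 455.05529614 -366.74967721]] -7.150416879853797 127.84356908299331
long centre [ 521.9756071  -343.00013887]
base centre [ 520.74202166 -350.04042162] -7.6904147834161 202.88216171824746
```

Call:
drive_tool(
  motion=[
    [5,-1.8,8,0],
    [10,-1.8,24,0],
    [13.8,-1.8,46,0],
    [13.8,-1.8,72,0],
    [13.8,-1.8,98,0],
    [13.8,-1.8,122,0],
    [13.8,-1.8,145,0],
    [13.8,-1.8,164,0],
    [13.8,-1.8,178,0],
    [13.8,-1.8,185,0],
    [13.8,-1.8,185,0],
    [13.8,-1.8,185,0],
  ],
)

```text
time: 29.93
ee_pos: [0.5326, 0.1786, 0.0145]
tool_rot: [-180.0, 0.0, -0.2]
contact_force: [-0.3, 0.1, 1.0]
finger_gap: 0.0854
gripper_force: 0.0
```

Call:
drive_tool(
  motion=[
    [0,0,3,0],
    [0,0,5,0],
    [0,0,5,0],
    [0,0,5,0],
  ],
)

```text
time: 30.27
ee_pos: [0.5325, 0.1786, 0.0097]
tool_rot: [-180.0, -0.0, -0.2]
contact_force: [-0.5, 0.8, -0.1]
finger_gap: 0.0856
gripper_force: 0.0
```

Run:
```python
from h import *
o=get_obs();print(o["ee_pos"],o["tool_rot"],o["time"])
go(532.5,177,6.5,-.2)
```

```text
[0.53251729 0.17864284 0.00972081] [-1.79991121e+02 -2.37737950e-02 -2.14435566e-01] 30.2667
go [-0.0, 1.6, 3.2] -0.0003
```

Run:
```python
from h import *
a=np.radians(-7.7);u=np.array([np.cos(a),np.sin(a)]);n=np.array([u[1],-u[0]])
for l,z in((67,.048),(67,.008),(54,.088),(54,.048)):
    P=[np.r_[(np.array([519.5,-349.5])+s*l*u+t*31*n)/1e3,z] for s,t in((1,-1),(-1,-1),(-1,1),(1,1))]
    print(l,z,((proj("top",P)-[340,175]+.42)*6).round(0).tolist())
```

```text
67 0.048 [[166.0, 145.0], [147.0, 360.0], [244.0, 371.0], [262.0, 157.0]]
67 0.008 [[146.0, 150.0], [127.0, 358.0], [222.0, 369.0], [240.0, 160.0]]
54 0.088 [[185.0, 162.0], [170.0, 340.0], [270.0, 351.0], [285.0, 174.0]]
54 0.048 [[164.0, 166.0], [149.0, 339.0], [246.0, 350.0], [261.0, 177.0]]
```

Call:
drive_tool(
  motion=[
    [0,1.6,2,0],
    [0,1.6,3.2,0],
    [0,1.6,3.2,0],
    [0,1.6,3.2,0],
  ],
)

```text
time: 30.6
ee_pos: [0.5323, 0.177, 0.0061]
tool_rot: [-180.0, 0.0, -0.2]
contact_force: [0.1, 0.7, 0.5]
finger_gap: 0.0852
gripper_force: 0.0
```

Call:
drive_tool(
  motion=[
    [0,0,0,0],
    [0,0,0,0],
    [0,0,0,0],
    [0,0,0,0],
    [0,0,0,0],
    [0,0,0,0],
    [0,0,0,0],
    [0,0,0,0],
    [0,0,0,0],
  ],
  grip=1,
)

```text
time: 31.35
ee_pos: [0.5324, 0.1771, 0.0065]
tool_rot: [-180.0, -0.0, -0.2]
contact_force: [-1.4, 0.4, 5.2]
finger_gap: 0.0608
gripper_force: 65.9
```

Call:
drive_tool(
  motion=[
    [0,0,-3,0],
    [0,0,-9,0],
    [0,0,-20,0],
    [0,0,-36,0],
    [0,0,-56,0],
    [0,0,-78,0],
    [0,0,-102,0],
    [0,0,-128,0],
    [0,0,-154,0],
    [0,0,-178,0],
    [0,0,-200,0],
    [0,0,-210,0],
  ],
)

```text
time: 32.35
ee_pos: [0.533, 0.1774, 0.2199]
tool_rot: [-179.9, -0.2, -0.2]
contact_force: [0.7, 0.1, -1.8]
finger_gap: 0.0614
gripper_force: 65.5
```

Run:
```python
from h import *
o=get_obs();print(o["ee_pos"],o["tool_rot"],o["time"],o["contact_force"],o["finger_gap"])
go(520,-350,215,-7.7,[532.5,177,215,-.2])
```

```text
[0.53297949 0.17743595 0.21990061] [-179.93655849   -0.2075559    -0.19909028] 32.35 [ 0.7389493   0.10257187 -1.8192015 ] 0.06139775187058349
go [-10.7, 527.0, 0.0] 0.1309
```

Call:
drive_tool(
  motion=[
    [0,8,0,0.002],
    [-1,26,0,0.006],
    [-1,55,0,0.013],
    [-2,90,0,0.022],
    [-3,127,0,0.031],
    [-3,164,0,0.04],
    [-4,201,0,0.05],
    [-5,238,0,0.059],
    [-6,275,0,0.068],
    [-6,312,0,0.077],
    [-7,349,0,0.086],
    [-8,386,0,0.096],
  ],
)

```text
time: 33.35
ee_pos: [0.5215, -0.2111, 0.2148]
tool_rot: [-180.0, 0.1, -5.8]
contact_force: [0.8, 0.5, -2.4]
finger_gap: 0.061
gripper_force: 65.5
```

Call:
drive_tool(
  motion=[
    [-1,36,0,0.009],
    [-1,69,0,0.017],
    [-2,97,0,0.024],
    [-2,119,0,0.03],
    [-2.6,134,0,0.034],
    [-2.7,141,0,0.035],
    [-2.7,141,0,0.035],
    [-2.7,141,0,0.035],
    [-2.7,141,0,0.035],
    [-2.7,141,0,0.035],
    [-2.7,141,0,0.035],
  ],
)

```text
time: 34.27
ee_pos: [0.5066, -0.348, 0.2163]
tool_rot: [-180.0, -0.0, -7.6]
contact_force: [0.2, -0.9, -1.7]
finger_gap: 0.0608
gripper_force: 65.5
```

Run:
```python
from h import *
o=get_obs();print(o["ee_pos"],o["tool_rot"],o["time"])
go(520,-350,99,-7.7)
```

```text
[ 0.50661597 -0.34798169  0.2162844 ] [-1.79988560e+02 -8.72158773e-03 -7.63635458e+00] 34.2667
go [13.5, 0.2, 117.3] 0.0011
```

Call:
drive_tool(
  motion=[
    [5,0.2,0,0.001],
    [10,0.2,2,0.001],
    [13.5,0.2,8,0.001],
    [13.5,0.2,20,0.001],
    [13.5,0.2,35,0.001],
    [13.5,0.2,52,0.001],
    [13.5,0.2,69,0.001],
    [13.5,0.2,85,0.001],
    [13.5,0.2,98,0.001],
    [13.5,0.2,108,0.001],
    [13.5,0.2,114,0.001],
    [13.5,0.2,117,0.001],
  ],
)

```text
time: 35.27
ee_pos: [0.5193, -0.3508, 0.0981]
tool_rot: [-180.0, 0.1, -7.8]
contact_force: [-0.6, -0.2, -1.6]
finger_gap: 0.061
gripper_force: 65.5
```

Call:
drive_tool(
  motion=[
    [0,0,0,0],
    [0,0,0,0],
    [0,0,0,0],
  ],
)

```text
time: 35.52
ee_pos: [0.5199, -0.3512, 0.0999]
tool_rot: [180.0, -0.1, -7.8]
contact_force: [-0.1, -0.4, -1.0]
finger_gap: 0.0614
gripper_force: 65.5
```

Run:
```python
from h import *
o=get_obs();print(o["ee_pos"],o["tool_rot"],o["time"],o["contact_force"])
go(520,-350,94.8,-7.7)
```

```text
[ 0.51990285 -0.35122121  0.09990532] [ 1.79974037e+02 -5.45714209e-02 -7.77744277e+00] 35.5167 [-0.0950581  -0.403809   -1.04211653]
go [-0.1, -1.2, 5.1] -0.0014
```

Place, release, rise, then travel to the bar on the mat.

Call:
drive_tool(
  motion=[
    [0,-1.2,1.5,-0.001],
    [0,-1.2,3,-0.001],
    [0,-1.2,4.2,-0.001],
    [0,-1.2,5,-0.001],
    [0,-1.2,5.2,-0.001],
    [0,-1.2,5.2,-0.001],
  ],
)

```text
time: 36.02
ee_pos: [0.5198, -0.3497, 0.0945]
tool_rot: [180.0, -0.0, -7.7]
contact_force: [-3.6, 3.1, 7.4]
finger_gap: 0.0609
gripper_force: 66.8
```

Call:
drive_tool(
  motion=[
    [0,0,0,0],
    [0,0,0,0],
    [0,0,0,0],
    [0,0,0,0],
    [0,0,0,0],
    [0,0,0,0],
  ],
  grip=0,
)

```text
time: 36.52
ee_pos: [0.5197, -0.3498, 0.0939]
tool_rot: [-180.0, 0.0, -7.7]
contact_force: [0.5, -0.5, 0.3]
finger_gap: 0.0854
gripper_force: 0.0
```

Call:
drive_tool(
  motion=[
    [0,0,-5,0],
    [0,0,-16,0],
    [0,0,-34,0],
    [0,0,-58,0],
    [0,0,-80,0],
    [0,0,-98,0],
    [0,0,-108,0],
    [0,0,-112,0],
    [0,0,-112,0],
  ],
)

```text
time: 37.27
ee_pos: [0.5199, -0.3499, 0.2068]
tool_rot: [180.0, -0.1, -7.7]
contact_force: [0.0, 0.4, 0.1]
finger_gap: 0.0851
gripper_force: 0.0
```

Run:
```python
from h import *
o=get_obs();print(o["ee_pos"],o["tool_rot"],o["time"])
go(522,0,206,-9.7,[520,-350,206,-7.7])
go(524.5,341.2,196,-11.8,[522,0,206,-9.7])
```

```text
[ 0.51991887 -0.34990878  0.20681184] [ 1.79971425e+02 -6.04417601e-02 -7.71733848e+00] 37.2667
go [-44.9, -347.1, -0.0] 0.0349
go [-55.0, -336.7, 10.0] 0.0367
```

Call:
drive_tool(
  motion=[
    [-1,-8,0,0],
    [-3,-24,0,0.002],
    [-6,-48,0,0.005],
    [-10,-80,0,0.008],
    [-15,-114,0,0.011],
    [-19,-148,0,0.015],
    [-24,-182,0,0.018],
    [-28,-216,0,0.022],
    [-32,-250,0,0.025],
    [-37,-284,0,0.029],
    [-41,-318,0,0.032],
    [-44.9,-347.1,0,0.0349],
  ],
)

```text
time: 38.27
ee_pos: [0.5207, 0.0031, 0.2049]
tool_rot: [-180.0, 0.1, -9.6]
contact_force: [0.2, 0.8, -0.2]
finger_gap: 0.0855
gripper_force: 0.0
```

Call:
drive_tool(
  motion=[
    [-6,-35,1,0.004],
    [-11,-70,2,0.008],
    [-17,-105,3,0.011],
    [-23,-140,4,0.015],
    [-28,-175,5,0.019],
    [-34,-210,6,0.023],
    [-40,-245,7,0.027],
    [-45,-277,8,0.03],
    [-50,-304,9,0.033],
    [-53,-323,10,0.035],
    [-55,-333,10,0.0367],
    [-55,-336.7,10,0.0367],
  ],
)

```text
time: 39.27
ee_pos: [0.5231, 0.3429, 0.1948]
tool_rot: [180.0, 0.1, -11.7]
contact_force: [-0.6, -0.2, 0.2]
finger_gap: 0.0854
gripper_force: 0.0
```

Call:
drive_tool(
  motion=[
    [0,0,0,0],
    [0,0,0,0],
    [0,0,0,0],
    [0,0,0,0],
  ],
)

```text
time: 39.6
ee_pos: [0.5249, 0.3401, 0.1961]
tool_rot: [180.0, -0.0, -11.9]
contact_force: [-0.9, 0.3, 0.6]
finger_gap: 0.0855
gripper_force: 0.0
```

Run:
```python
from h import *
o=get_obs();print(o["ee_pos"],o["tool_rot"],o["time"])
go(524.5,341.2,30,-11.8)
a=cv2.resize(get_image("top")[175:255,340:420,::-1],None,fx=6,fy=6,interpolation=2)
b=cv2.resize(get_image("scene")[110:190,305:385,::-1],None,fx=4,fy=4,interpolation=2)
c=np.zeros((480,800,3),np.uint8); c[:,:480]=a; c[:320,480:]=b; cv2.imwrite("pics/c9.png",c)
```

```text
[0.52485103 0.34011976 0.19612089] [ 1.79985484e+02 -1.58266236e-02 -1.19047977e+01] 39.6
go [-0.6, -1.0, 166.1] -0.0018
```

View pics/c9.png

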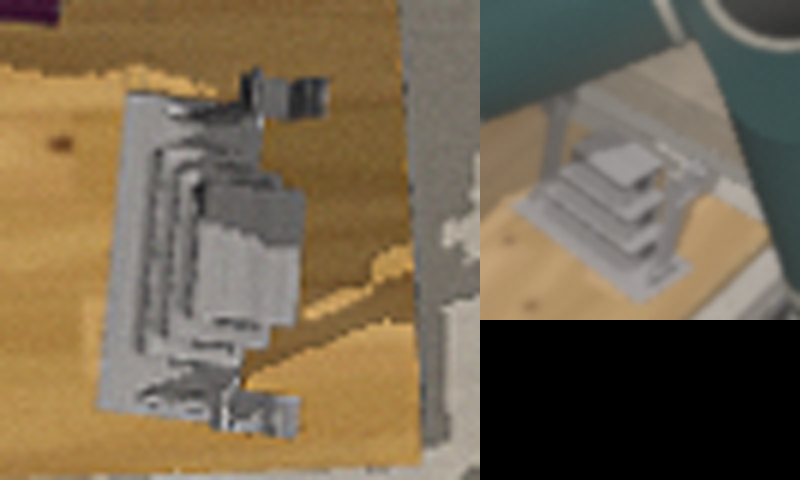

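Call:
drive_tool(
  motion=[
    [-0.6,-1,8,-0.002],
    [-0.6,-1,24,-0.002],
    [-0.6,-1,44,-0.002],
    [-0.6,-1,66,-0.002],
    [-0.6,-1,88,-0.002],
    [-0.6,-1,108,-0.002],
    [-0.6,-1,126,-0.002],
    [-0.6,-1,142,-0.002],
    [-0.6,-1,154,-0.002],
    [-0.6,-1,162,-0.002],
    [-0.6,-1,166,-0.002],
    [-0.6,-1,166,-0.002],
  ],
)

```text
time: 40.7
ee_pos: [0.5239, 0.3423, 0.0294]
tool_rot: [180.0, 0.0, -11.7]
contact_force: [0.1, 0.2, 0.0]
finger_gap: 0.0854
gripper_force: 0.0
```

Call:
drive_tool(
  motion=[
    [0,0,5,0],
    [0,0,10,0],
    [0,0,12,0],
    [0,0,12,0],
    [0,0,12,0],
    [0,0,12,0],
  ],
)

```text
time: 41.2
ee_pos: [0.5242, 0.3426, 0.0183]
tool_rot: [-180.0, -0.0, -11.7]
contact_force: [-0.6, 0.2, 0.3]
finger_gap: 0.0854
gripper_force: 0.0
```

Run:
```python
from h import *
o=get_obs();print(o["ee_pos"],o["tool_rot"],o["time"],o["contact_force"])
go(524.5,341.2,16.7,-11.8)
```

```text
[0.5242004  0.34256365 0.01826124] [-1.79981715e+02 -1.15406232e-02 -1.17055650e+01] 41.2 [-0.59620641  0.16146641  0.32646647]
go [0.6, 1.3, 1.6] 0.0016
```

Call:
drive_tool(
  motion=[
    [0.6,1.3,1.6,0.0016],
    [0.6,1.3,1.6,0.0016],
    [0.6,1.3,1.6,0.0016],
    [0.6,1.3,1.6,0.0016],
  ],
)

```text
time: 41.53
ee_pos: [0.5244, 0.3411, 0.0164]
tool_rot: [-180.0, 0.0, -11.8]
contact_force: [-1.2, -0.4, 0.1]
finger_gap: 0.0852
gripper_force: 0.0
```

Call:
drive_tool(
  motion=[
    [0,0,0,0],
    [0,0,0,0],
    [0,0,0,0],
    [0,0,0,0],
    [0,0,0,0],
    [0,0,0,0],
    [0,0,0,0],
    [0,0,0,0],
    [0,0,0,0],
    [0,0,0,0],
    [0,0,0,0],
    [0,0,0,0],
  ],
  grip=1,
  newtons=60,
)

```text
time: 42.53
ee_pos: [0.5244, 0.3411, 0.0164]
tool_rot: [-180.0, 0.0, -11.8]
contact_force: [-0.1, 0.3, 2.1]
finger_gap: 0.017
gripper_force: 59.6
```

Call:
drive_tool(
  motion=[
    [0,0,-3,0],
    [0,0,-9,0],
    [0,0,-20,0],
    [0,0,-36,0],
    [0,0,-56,0],
    [0,0,-80,0],
    [0,0,-106,0],
    [0,0,-134,0],
    [0,0,-162,0],
    [0,0,-188,0],
    [0,0,-210,0],
    [0,0,-220,0],
  ],
)

```text
time: 43.53
ee_pos: [0.5249, 0.3416, 0.2405]
tool_rot: [-179.8, -0.2, -11.8]
contact_force: [0.9, 0.9, -2.0]
finger_gap: 0.0174
gripper_force: 59.4
```

Run:
```python
from h import *
o=get_obs();print(o["ee_pos"],o["tool_rot"],o["time"],o["contact_force"],o["finger_gap"])
go(522,0,236,-9.7,[524.5,341.2,236,-11.8])
go(519,-351.4,236,-8,[522,0,236,-9.7])
```

```text
[0.52491016 0.34161902 0.24049726] [-1.79832748e+02 -1.69819616e-01 -1.17895021e+01] 43.5333 [ 0.92191603  0.87830434 -1.9643545 ] 0.0174377069560517
go [67.3, 334.5, 0.0] -0.0367
go [56.3, 346.9, 0.0] -0.0297
```

Call:
drive_tool(
  motion=[
    [1,7,0,-0.001],
    [4,20,0,-0.002],
    [9,46,0,-0.005],
    [16,78,0,-0.008],
    [22,110,0,-0.012],
    [29,142,0,-0.016],
    [35,174,0,-0.019],
    [41,206,0,-0.023],
    [48,238,0,-0.026],
    [54,270,0,-0.03],
    [61,302,0,-0.033],
    [67.3,334.5,0,-0.0367],
  ],
)

```text
time: 44.53
ee_pos: [0.5202, -0.003, 0.2347]
tool_rot: [180.0, 0.1, -9.7]
contact_force: [0.4, 1.0, -2.3]
finger_gap: 0.0171
gripper_force: 59.4
```

Call:
drive_tool(
  motion=[
    [6,36,0,-0.003],
    [12,72,0,-0.006],
    [17,107,0,-0.009],
    [23,142,0,-0.012],
    [29,177,0,-0.015],
    [34,212,0,-0.018],
    [40,247,0,-0.021],
    [45,280,0,-0.024],
    [50,309,0,-0.026],
    [54,330,0,-0.028],
    [56,342,0,-0.0297],
    [56.3,346.9,0,-0.0297],
  ],
)

```text
time: 45.53
ee_pos: [0.517, -0.3537, 0.2346]
tool_rot: [-180.0, 0.1, -8.2]
contact_force: [-0.8, 0.5, -2.3]
finger_gap: 0.017
gripper_force: 59.4
```

Call:
drive_tool(
  motion=[
    [0,0,0,0],
    [0,0,0,0],
    [0,0,0,0],
    [0,0,0,0],
    [0,0,0,0],
  ],
)

```text
time: 45.95
ee_pos: [0.5193, -0.3507, 0.2365]
tool_rot: [-180.0, -0.0, -7.9]
contact_force: [0.5, 0.1, -1.5]
finger_gap: 0.0171
gripper_force: 59.4
```

Run:
```python
from h import *
o=get_obs();print(o["ee_pos"],o["tool_rot"],o["time"],o["contact_force"])
go(519,-351.0,190,-8)
```

```text
[ 0.51926156 -0.35067036  0.23653369] [-1.79991594e+02 -1.11115105e-02 -7.92468100e+00] 45.95 [ 0.45999443  0.0548201  -1.53836854]
go [-0.2, 0.4, 46.5] 0.0013
```

Call:
drive_tool(
  motion=[
    [-0.2,0.4,3,0.001],
    [-0.2,0.4,9,0.001],
    [-0.2,0.4,17,0.001],
    [-0.2,0.4,26,0.001],
    [-0.2,0.4,35,0.001],
    [-0.2,0.4,42,0.001],
    [-0.2,0.4,46,0.001],
    [-0.2,0.4,46.5,0.001],
    [-0.2,0.4,46.5,0.001],
    [-0.2,0.4,46.5,0.001],
    [-0.2,0.4,46.5,0.001],
  ],
)

```text
time: 46.87
ee_pos: [0.5189, -0.352, 0.1903]
tool_rot: [180.0, -0.0, -8.1]
contact_force: [-0.0, 0.7, -2.5]
finger_gap: 0.0173
gripper_force: 59.4
```

Run:
```python
from h import *
o=get_obs();print(o["ee_pos"],o["tool_rot"],o["time"],o["contact_force"])
go(519.2,-350.9,152,-8)
```

```text
[ 0.5189245  -0.3520379   0.19032137] [ 1.79987500e+02 -3.41122343e-02 -8.05050172e+00] 46.8667 [-0.01702487  0.69901446 -2.48017384]
go [0.1, -1.2, 38.3] -0.0009
```

Call:
drive_tool(
  motion=[
    [0,-0.5,0,0],
    [0,-0.8,2,0],
    [0,-0.8,5,0],
    [0,-0.8,9,0],
    [0,-0.8,13,0],
    [0,-0.8,17,0],
    [0,-0.8,21,0],
    [0,-0.8,24,0],
    [0,-0.8,26,0],
    [0,-0.8,26,0],
    [0,-0.8,26,0],
  ],
)

```text
time: 47.78
ee_pos: [0.5189, -0.3511, 0.1639]
tool_rot: [-180.0, 0.0, -8.1]
contact_force: [1.3, -0.3, -1.6]
finger_gap: 0.0172
gripper_force: 59.4
```

Run:
```python
from h import *
o=get_obs();print(o["ee_pos"],o["tool_rot"],o["time"],o["contact_force"],o["ft_torque"])
go(519.2,-351.2,150,-8)
```

```text
[ 0.51887764 -0.35114393  0.16385989] [-1.79995644e+02  1.97866734e-03 -8.05076356e+00] 47.7833 [ 1.26395235 -0.28093354 -1.62025728] [-0.00335641  0.00405712  0.03605697]
go [0.3, 0.0, 13.9] -0.0009
```

No contact; the bar is in the flare. Lower on.

Call:
drive_tool(
  motion=[
    [0.3,0,1.5,0],
    [0.3,0,4,0],
    [0.3,0,6.5,0],
    [0.3,0,9,0],
    [0.3,0,11,0],
    [0.3,0,12.5,0],
    [0.3,0,13.5,0],
    [0.3,0,14,0],
    [0.3,0,14,0],
  ],
)

```text
time: 48.53
ee_pos: [0.5191, -0.3512, 0.1498]
tool_rot: [-180.0, 0.0, -8.0]
contact_force: [-0.9, 1.0, -2.1]
finger_gap: 0.0168
gripper_force: 59.4
```

Run:
```python
from h import *
o=get_obs();print(o["ee_pos"],o["tool_rot"],o["time"],o["contact_force"],o["ft_torque"])
```

```text
[ 0.51912163 -0.35117541  0.14977846] [-1.79997194e+02  6.29110586e-03 -8.04773113e+00] 48.5333 [-0.89383081  1.02527131 -2.11037054] [ 0.03114402 -0.00565439 -0.0192324 ]
```

Call:
drive_tool(
  motion=[
    [0,0,0.4,0],
    [0,0,0.8,0],
    [0,0,0.8,0],
  ],
)

```text
time: 48.78
ee_pos: [0.5192, -0.3512, 0.1494]
tool_rot: [180.0, -0.0, -8.0]
contact_force: [-1.7, 1.1, 2.2]
finger_gap: 0.0167
gripper_force: 59.9
```

Call:
drive_tool(
  motion=[
    [0,0,0,0],
    [0,0,0,0],
    [0,0,0,0],
    [0,0,0,0],
    [0,0,0,0],
    [0,0,0,0],
    [0,0,0,0],
    [0,0,0,0],
    [0,0,0,0],
  ],
  grip=0,
)

```text
time: 49.53
ee_pos: [0.5191, -0.3512, 0.149]
tool_rot: [-180.0, 0.0, -8.1]
contact_force: [-0.8, 0.4, 0.7]
finger_gap: 0.0854
gripper_force: 0.0
```

Call:
drive_tool(
  motion=[
    [0,0,-5,0],
    [0,0,-15,0],
    [0,0,-32,0],
    [0,0,-54,0],
    [0,0,-74,0],
    [0,0,-90,0],
    [0,0,-98,0],
    [0,0,-100,0],
    [0,0,-100,0],
  ],
)

```text
time: 50.28
ee_pos: [0.5192, -0.3512, 0.2494]
tool_rot: [180.0, -0.0, -8.0]
contact_force: [-0.3, -0.3, -0.3]
finger_gap: 0.0852
gripper_force: 0.0
```

Call:
drive_tool(
  motion=[
    [-1,-8,0,0],
    [-3,-24,0,0],
    [-7,-50,0,0],
    [-12,-84,0,0],
    [-17,-118,0,0],
    [-22,-152,0,0],
    [-27,-186,0,0],
    [-32,-220,0,0],
    [-37,-254,0,0],
    [-42,-288,0,0],
    [-47,-322,0,0],
    [-51,-350,0,0],
  ],
)

```text
time: 51.28
ee_pos: [0.5162, 0.0064, 0.2485]
tool_rot: [-180.0, 0.1, -7.9]
contact_force: [-0.3, -0.1, -0.2]
finger_gap: 0.0854
gripper_force: 0.0
```

Call:
drive_tool(
  motion=[
    [-5,-30,0,0],
    [-9,-60,0,0],
    [-13,-85,0,0],
    [-15,-100,0,0],
    [-15,-105,0,0],
    [-15,-105,0,0],
    [-15,-105,0,0],
  ],
)

```text
time: 51.87
ee_pos: [0.517, 0.1083, 0.2486]
tool_rot: [180.0, 0.0, -8.0]
contact_force: [-0.1, -0.5, -0.1]
finger_gap: 0.0854
gripper_force: 0.0
```

Run:
```python
from h import *
o=get_obs();print(o["ee_pos"],o["time"],o["contact_force"],o["qd"])
a=cv2.resize(get_image("top")[175:255,340:420,::-1],None,fx=6,fy=6,interpolation=2)
b=cv2.resize(get_image("scene")[110:190,305:385,::-1],None,fx=4,fy=4,interpolation=2)
c=np.zeros((480,800,3),np.uint8); c[:,:480]=a; c[:320,480:]=b; cv2.imwrite("pics/c10.png",c)
```

```text
[0.51697    0.10834114 0.24864862] 51.8667 [-0.09960692 -0.52844892 -0.12434348] [ 1.12420979 -0.27100034  0.7186046  -0.13129112  0.14079378  0.09416207
  0.27190789]
```

View pics/c10.png

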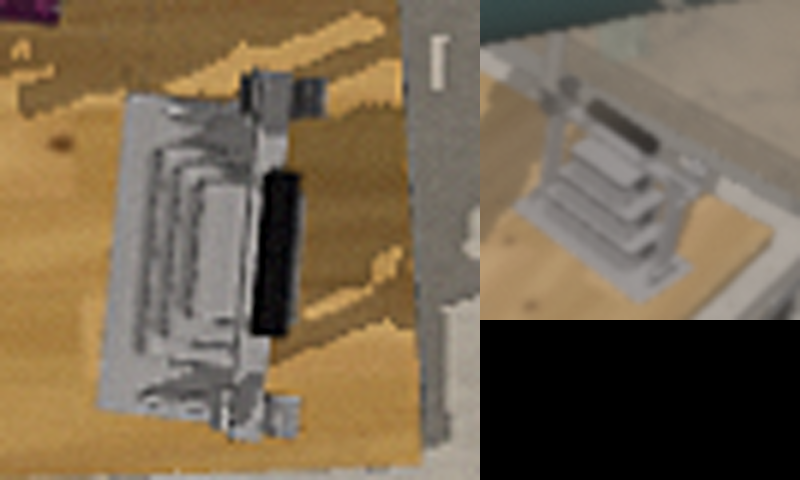

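The bar (grip at about 282, 252 in the crop) is seated in both brackets over a neat, centred stack. The arm is clear, so I'm handing in.

Call:
drive_tool(
  motion=[
    [0,0,0,0],
    [0,0,0,0],
    [0,0,0,0],
    [0,0,0,0],
  ],
)

```text
time: 52.3
ee_pos: [0.5175, 0.1083, 0.2491]
tool_rot: [180.0, 0.0, -8.1]
contact_force: [0.2, -0.9, 0.2]
finger_gap: 0.0853
gripper_force: 0.0
```

```bash
python3 -c "
from bench import *
print(finish_job())"
```

```text
the job is handed in; nothing more can be done
None
```

The carrier is loaded and the job is handed in at 52 s: the bar was rested on the mat, the three tins are stacked long, middle, short, and the bar is back in both brackets; the last pictures show the stack centred and in line to within a few mm, and I never moved the tape roll, dip cup or order pad.

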